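Find the twelve-tooth mixer gear and prove its mesh on the gear tester

ROBOT

A 6-joint arm with a two-finger parallel gripper is mounted at the origin on the work surface. World frame = base frame: x ahead of the robot, y to its left, z up, the work surface at z = 0. Lengths are in m, angles in degrees, forces in N, time in s.
With the tool pointing down it reaches from about 0.4 to 0.825 m from the base axis. Payload 7 kg.
Tool frame: the origin (TCP) lies midway between the tips of the shut fingers; the grasp point (between the pads) lies hold_point_z behind it (hold_point_z is the distance from the TCP to the grasp point, in m); z points along the fingers, y is the line along which they close (so a half turn about z gives the same grasp; the last joint's range is limited). The gripper opens to 88 mm and grips with 3 to 60 N. Pads are 19 mm wide; open, the fingers measure 130 mm over their backs; the gripper's body (78 mm by 193 mm) begins 47 mm behind the grasp point.
Start: joints at [89.101, 20.546, 0.682, 0, -70.136, -16.507], TCP at [0.202, 0.644, 0.227] pointing down, gripper open.
Joint ranges: [-176.03, 176.03], [-82.01, 121.73], [-58.28, 71.71], [-173.87, 95.51], [-174.79, -0.11], [-173.66, 173.66]. Speed limits (degrees/s): [136.94, 136.94, 172.46, 180, 180, 180].

INTERFACE

Orientations are given as [roll, pitch, yaw] about the fixed x, y, z axes, in that order (R = Rz(yaw) Ry(pitch) Rx(roll)).
In Python, from plant import * gives the robot as it stands.
- The arm moves only by the tool step_arm, never from a script. Its argument "steps" is a list that holds one entry, the list of rows, each a list of 6 numbers: the shift along the tool's x, y, z scaled (see below), then the turn, a rotation vector about the tool's x, y, z scaled (see below). In form: [[[tx, ty, tz, wx, wy, wz], ...]]. A call has 1 to 20 rows; each row is the pose to reach, as a shift and turn from the pose commanded when the call began, along the tool's axes at that moment; what a row does not reach only later rows make up. The controller multiplies each number of a shift by 100 mm and each number of a turn by 0.5 rad. A row lasts 1/10 s, in which the tool goes at most 50 mm and 8.59 degrees, less where a joint would pass 70% of its speed; a pose out of reach is approached as far as the arm can. A call with a number of a shift or a turn outside -1 to 1 is refused whole. A call with a gripper value outside its range is refused whole. "jaw" is the closure in counts, from 0 (fully open) to 255 (shut), set as the call begins (left out, the last holds). The fingers move at their own pace and stop on an object; the grip force is fixed at half the most. Time passes only in rows, so rows that repeat a pose let the fingers close. It gives the time, the measured TCP pose, the force, the opening and the grip force at its end, in the units of the state.
- get_obs(): the state, without advancing time (a new reading comes with each control period).
- snapshot(name): name is "side" or "top" or "wrist"; returns (picture, depth): 420x560x3 uint8, red, green, blue; 420x560 float32, m along the optical axis (not along the pixel's ray), 0 where there is no reading.
- calibration(name): a dict with "mtx" (3x3 intrinsics, pixels), "rvec" (rotation vector, rad) and "tvec" (3), from world to camera coordinates, as OpenCV has them. Camera axes: x right, y down, z forward; pixel columns grow to the right and rows downward; lengths in m; the calibration is good to about 2 mm. A picture is of the moment at which its call begins: read the wrist's pose just before it. calibration takes no time and is no camera call; for the wrist camera it gives the pose at the moment of the call.
- close_job(): hands the job in; it is judged then, once.
The state is a dict: "clock": time; "joint_pos": joint angles; "qvel": joint speeds; "tau": joint torques, N m; "tool_pos": TCP position; "orientation": TCP orientation; "force": force on the tool from outside, world axes, zero at the start; "moment": the same for the moment, N m; "opening": finger opening in m; "gripper_force": force on a finger pad.
Only numpy, scipy, OpenCV 4.12 (cv2) and the standard library are available. Lean on these libraries where they do the work, as an engineer would, in place of code of your own. Each camera call takes 0.05 s, during which the arm holds its last target. There are 200 camera calls.

TASK

Three spare gears for the tube mixer are mixed up on the counter; the mixer needs the twelve-tooth one. Set that gear hub up on the post of the tester's slide, push the slide fully home so that it meshes with the brass master gear, then turn the master's knob clockwise until its red tooth points at the green mark, and leave it all there, in mesh. Sort the two wrong gears: lay the ten-tooth gear flat in the blue tray and the fourteen-tooth gear flat in the red tray, hub up, without disturbing the specimen cups and the slide box.

Things in the scene. Friction and masses are not known exactly. Their poses are not given: they have to be found in the camera images.
- gear10_center (a point): Black plastic spur gear with 10 teeth, 60 mm across the tooth tips, toothed disc 12 mm thick, with a steel hub 28 mm in diameter standing up to 34 mm above its underside and a 13 mm bore right through. It starts lying flat, hub up, on the counter. This point is on its axis, 17 mm above its underside; z is the axis, up towards the hub; x passes through the middle of a tooth. Weighs about 60 g. Grip it by the hub.
- gear12_center (a point): Black plastic spur gear with 12 teeth, 70 mm across the tooth tips, toothed disc 12 mm thick, with a steel hub 28 mm in diameter standing up to 34 mm above its underside and a 13 mm bore right through. It starts lying flat, hub up, on the counter. This point is on its axis, 17 mm above its underside; z is the axis, up towards the hub; x passes through the middle of a tooth. Weighs about 70 g. Grip it by the hub.
- gear14_center (a point): Black plastic spur gear with 14 teeth, 80 mm across the tooth tips, toothed disc 12 mm thick, with a steel hub 28 mm in diameter standing up to 34 mm above its underside and a 13 mm bore right through. It starts lying flat, hub up, on the counter. This point is on its axis, 17 mm above its underside; z is the axis, up towards the hub; x passes through the middle of a tooth. Weighs about 80 g. Grip it by the hub.
- tester: Gear tester: dark steel base plate 104 x 280 x 12 mm fixed to the counter. Origin at counter height under the middle of its width; its y axis runs along the slide from the slide's handle towards the master gear, x across it. The slide carries the test post; the master gear turns on an upright axis beyond it.
- test_post (a point): Foot of the test post, on the slide's flat top 24 mm above the counter: the underside of a seated gear rests at this height. Upright steel post 10 mm in diameter, 23 mm tall above this point with a tapered tip. It moves with the slide.
- carriage_handle (a point): Centre of the slide's upright handle: black round bar with a red top, 18 to 19 mm in diameter, from 24 mm to 72 mm above the counter, 75 mm behind the test post; this point is 58 mm above the counter. Free room all round above the slide.
- carriage (a joint): Travel of the slide along the tester's y towards the master, 0 to 0.036 m (stop, fully home; post 61.5 mm from the master's axis). Starts at 0 to 0.012. Drags with 2 N, stays where left. The gears may turn half a tooth as they mesh; if tooth meets tooth squarely it sticks 5 to 7 mm short: turn the knob a few degrees and push again, or set the gear with a gap facing a master tooth.
- master_axis (a point): On the master gear's upright axis, 77 mm above the counter, in the middle of its knob's grip: a black bar 44 mm long, 12 mm thick, from 63 to 88 mm above the counter, lying along the direction of the red tooth. The axes are the tester's and do not turn. Brass master gear of 12 teeth, 70 mm across tips, 22 to 38 mm above the counter.
- master (a joint): Angle of the master gear, rad, growing clockwise seen from above. At 0 the red tooth and the bar (red stripe on top at the same end) point along the tester's +x; white marks on the base come every 30 degrees (one tooth). The green mark is at 0. Starts between -1.35 and -0.85 (two teeth or so short of it); stops at -1.8 and 0.8. Turns easily (0.02 N m drag) and stays where it is left.
- blue_tray: Blue open tray, 120 x 120 mm, walls 4 mm thick and 22 mm high, fixed to the counter. Origin under its centre, at counter height; inner floor 4 mm up.
- red_tray: Red open tray, same sizes and origin as the blue one.
- red_cup: Specimen cup with red cap, 42 mm in diameter, 62 mm tall, standing loose beyond the tester; origin under its centre. Leave alone.
- yellow_cup: Specimen cup with yellow cap, same sizes. Leave alone.
- slide_box: Green box for microscope slides, 85 x 100 x 35 mm, loose; origin under its centre. Leave alone.
Things that resemble listed ones, but are neither listed nor needed, are in the scene too. Of the things that look like the blue_tray, the largest one is meant.

How it is judged (in metres and radians):
On the way, in this order (a step that is already met when the one before it is completed fails the run):
1. the twelve-tooth gear is seated on the test post (horizontal distance between gear12_center and test_post below 0.004 m and z of gear12_center in the frame of test_post below 0.021 m and angle between gear12_center's own z axis and vertical below 0.12 rad), for 0.2 s.
2. with it on the post, the slide is pushed home into mesh with the master (all of step 1 and value of joint carriage above 0.033 m), for 0.2 s.
3. in mesh, the master is turned until its red tooth is at the green mark (all of step 2 and value of joint master between -0.145 and 0.145 rad), for 0.2 s.
At the end, for the whole second after the job is handed in: 12-tooth gear on the post (4 mm off-axis, 4 mm high, 0.12 rad tilt at most), slide within 3 mm of its stop, red tooth within 0.145 rad of the green mark; 10-tooth gear in the blue and 14-tooth in the red tray, hub up (0.15 rad), within 35 mm of its centre in x and y; gears at rest (all of step 3 and x of gear10_center in the frame of blue_tray between -0.035 and 0.035 m and y of gear10_center in the frame of blue_tray between -0.035 and 0.035 m and z of gear10_center in the frame of blue_tray below 0.028 m and angle between each of gear10_center, gear14_center's own z axis and vertical below 0.15 rad and x of gear14_center in the frame of red_tray between -0.035 and 0.035 m and y of gear14_center in the frame of red_tray between -0.035 and 0.035 m and z of gear14_center in the frame of red_tray below 0.028 m and linear speed of each of gear10, gear12, gear14 below 0.02 m/s); the robot touches nothing.
It fails at once if the red cup is moved by more than 2 cm (distance of red_cup from where it was at the start of the episode above 0.02 m).
It fails at once if the yellow cup is moved by more than 2 cm (distance of yellow_cup from where it was at the start of the episode above 0.02 m).
It fails at once if the slide box is moved by more than 2 cm (distance of slide_box from where it was at the start of the episode above 0.02 m).
It also fails if it takes over 72 s, if anything falls off the work surface, if the arm or the gripper's body presses on something with over 40 N, if the wrist force passes 120 N, or if a joint passes its speed limit or range.

## Working session

There is one attempt and no reset: what is moved stays moved. The work goes in short steps, Python scripts to look and compute and a tool call to move; the robot and the scene stay as the last step left them, time stands still between calls to the robot, and variables do not carry over. Pictures are saved under pics/ and viewed, at most 10 in all, crops included, and the job is handed in when it is done.

Besides the shell and the picture viewer there is one more tool, called after "Call:" as a command line: name --argument value ..., lists and objects as JSON in quotes. step_arm: Moves the arm, as the interface text tells. Its arguments: {"type":"object","properties":{"steps":{"type":"array","items":{"type":"array","items":{"type":"array","items":{"type":"number","minimum":-1,"maximum":1}}}},"jaw":{"type":"number"}},"required":["steps"]}

```bash
mkdir -p pics; ls
python3 - <<'E'
from plant import *
import cv2
o=get_obs();print({k:o[k] for k in o if k not in('tau','qvel')})
try: print(hold_point_z)
except Exception as e: print(e)
for n in("top","side"):
    p,d=snapshot(n);cv2.imwrite(f"pics/{n}0.png",p[:,:,::-1]);c=calibration(n);print(n,c)
    import numpy as np
    np.savez(f"{n}0.npz",p=p,d=d,**c)
E
```

```text
pics
{'clock': 0.0, 'joint_pos': array([ 8.91033098e+01,  2.05917871e+01,  6.33804956e-01, -2.11272780e-02,
       -7.01362437e+01, -1.65063234e+01]), 'tool_pos': array([0.20176596, 0.64362031, 0.22561579]), 'orientation': array([ 1.79904014e+02, -7.73185261e-03, -1.74102022e+01]), 'force': array([-0.30328721, -0.20538532,  0.38812221]), 'moment': array([-0.02311222, -0.02289003, -0.01940173]), 'gripper_force': 0.0, 'opening': 0.08761219100590417}
0.0188
top {'mtx': array([[486.83844033,   0.        , 284.06431183],
       [  0.        , 486.83844033, 210.79106828],
       [  0.        ,   0.        ,   1.        ]]), 'rvec': array([ 2.2022856 , -2.17915949,  0.08960528]), 'tvec': array([0.05860671, 0.58294984, 1.15817066])}
side {'mtx': array([[478.63838409,   0.        , 272.01712571],
       [  0.        , 478.63838409, 205.0331102 ],
       [  0.        ,   0.        ,   1.        ]]), 'rvec': array([ 2.15966825, -0.60909484,  0.27721772]), 'tvec': array([-0.45867263,  0.29579882,  0.86551317])}
```

View pics/top0.png

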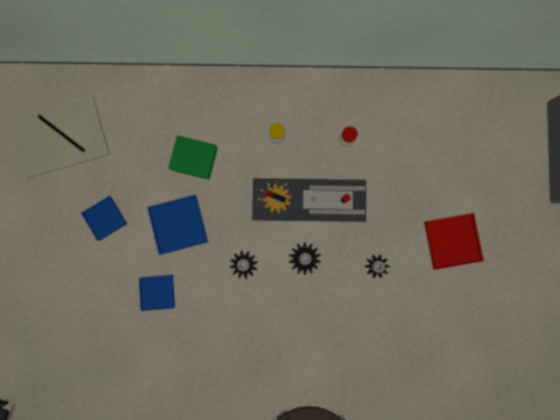

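View pics/side0.png

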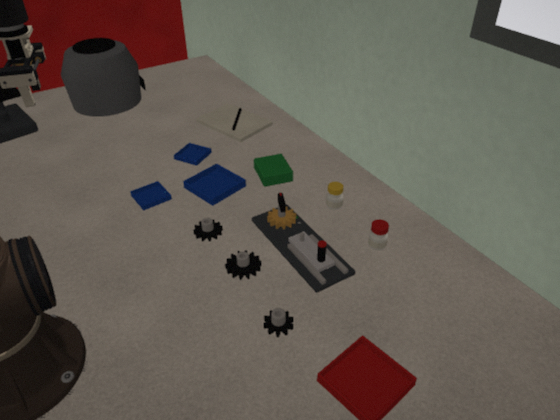

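The top view shows three gears at (244,264), (305,258) and (377,266). The tester is at (309,200), with its master at (277,198) on the left and its handle at (346,199) on the right. There are three blue trays, at (178,224), (104,218) and (157,292), and (178,224) is the largest. The red tray is at (454,241), the cups at (277,131) and (349,134), and the slide box at (193,157).

```bash
cat > h.py <<'E'
import numpy as np,cv2
def load(n):
    f=np.load(n); return f['p'],f['d'],{k:f[k] for k in('mtx','rvec','tvec')}
def ray(c,uv,z):
    R=cv2.Rodrigues(c['rvec'])[0];o=-R.T@c['tvec'].ravel()
    uv=np.atleast_2d(np.float64(uv))
    d=np.c_[(uv-c['mtx'][:2,2])/[c['mtx'][0,0],c['mtx'][1,1]],np.ones(len(uv))]@R
    return o+d*((z-o[2])/d[:,2])[:,None]
def proj(c,P): return cv2.projectPoints(np.float64(np.atleast_2d(P)),c['rvec'],c['tvec'],c['mtx'],None)[0][:,0]
def blobs(m,amin):
    n,l,s,ce=cv2.connectedComponentsWithStats(m.astype(np.uint8))
    return [(l==i) for i in range(1,n) if s[i,4]>=amin]
E
python3 - <<'E'
from h import *
p,d,c=load('top0.npz');h=cv2.cvtColor(p,cv2.COLOR_RGB2HSV);H,S,V=cv2.split(h)
g=p.max(2)
print('cam',-cv2.Rodrigues(c['rvec'])[0].T@c['tvec'])
# gears: black disc at z=.012
for m in blobs((g<70)[225:300,200:420],60):
    ys,xs=np.nonzero(m);uv=np.c_[xs+200,ys+225].astype(np.float32)
    (cc,r)=cv2.minEnclosingCircle(uv);P=ray(c,cc,.012)[0];Q=ray(c,(cc[0]+r+.5,cc[1]),.012)[0]
    print('gear',cc,r,P,'diam',2*np.linalg.norm(Q-P),len(xs))
for nm,mk,z in(('blue',(H>100)&(H<130)&(S>150),.022),('red',((H<6)|(H>174))&(S>170),.022),('green',(H>45)&(H<85)&(S>120),.035),('yel',(H>20)&(H<32)&(S>150),.062),('base',(g<75),.012)):
    for m in blobs(mk,60):
        ys,xs=np.nonzero(m);cc,wh,a=cv2.minAreaRect(np.c_[xs,ys].astype(np.float32))
        B=ray(c,cv2.boxPoints((cc,wh,a)),z);e=B[1]-B[0];f=B[2]-B[1]
        print(nm,np.round(cc,1),np.round(B.mean(0),4),'size',np.round([np.linalg.norm(e),np.linalg.norm(f)],3),'ang',np.degrees(np.arctan2(e[1],e[0])).round(1))
for i,uv in enumerate([(244,264),(305,258),(377,266)]):
    pass
a=cv2.resize(p[235:290,215:405],None,fx=4.2,fy=4.2,interpolation=cv2.INTER_CUBIC)
b=cv2.resize(p[172:228,240:375],(798,331),interpolation=cv2.INTER_CUBIC)
im=np.vstack([a[:, :798],b]); im=np.clip(im.astype(float)*1.6,0,255).astype(np.uint8)
cv2.imwrite('pics/crop1.png',im[:,:,::-1])
E
```

```text
cam [0.49903381 0.07739615 1.19565866]
gear (304.6825256347656, 258.26190185546875) 15.27725601196289 [0.46817374 0.01356018 0.012     ] diam 0.07649624595038144 465
gear (243.33544921875, 264.3038024902344) 13.507333755493164 [0.45217757 0.16177197 0.012     ] diam 0.067657867303157 309
gear (376.5, 265.8333435058594) 11.70241641998291 [ 0.45161976 -0.16070498  0.012     ] diam 0.05929353277480117 176
blue [103.5 218.1] [0.56   0.4986 0.022 ] size [0.078 0.077] ang -57.8
blue [177.  224.3] [0.547  0.3221 0.022 ] size [0.117 0.116] ang -74.8
blue [156.4 292.4] [0.3841 0.3668 0.022 ] size [0.077 0.076] ang -85.9
red [349. 134.] [ 0.7724 -0.0923  0.022 ] size [0.034 0.035] ang -89.3
red [453.5 240.8] [ 0.5142 -0.3453  0.022 ] size [0.121 0.117] ang -78.1
green [192.5 157. ] [0.7086 0.2863 0.035 ] size [0.083 0.099] ang -12.4
yel [276.4 130.3] [0.7697 0.0852 0.062 ] size [0.035 0.036] ang -62.3
yel [275.3 205.2] [0.5922 0.0858 0.062 ] size [0.021 0.039] ang -8.0
base [46.5 62.5] [0.9447 0.6567 0.012 ] size [0.003 0.229] ang 2.9
base [553. 149.] [ 0.7446 -0.5996  0.012 ] size [0.03  0.266] ang -89.2
base [ 61. 133.] [0.7681 0.6138 0.012 ] size [0.009 0.146] ang -35.2
base [308.7 199.6] [0.6112 0.0045 0.012 ] size [0.102 0.277] ang 0.0
base [359. 200.] [ 0.6114 -0.1183  0.012 ] size [0.029 0.049] ang -89.3
base [304.5 258. ] [0.4689 0.014  0.012 ] size [0.07  0.072] ang -89.4
base [243.5 264.5] [0.4518 0.1614 0.012 ] size [0.062 0.062] ang -32.9
base [375.5 266. ] [ 0.4512 -0.1583  0.012 ] size [0.051 0.053] ang -89.4
base [  5. 409.] [0.1079 0.7169 0.012 ] size [0.023 0.046] ang -89.6
base [310.5 412.5] [ 0.1044 -0.0029  0.012 ] size [0.03  0.159] ang 0.6
```

View pics/crop1.png

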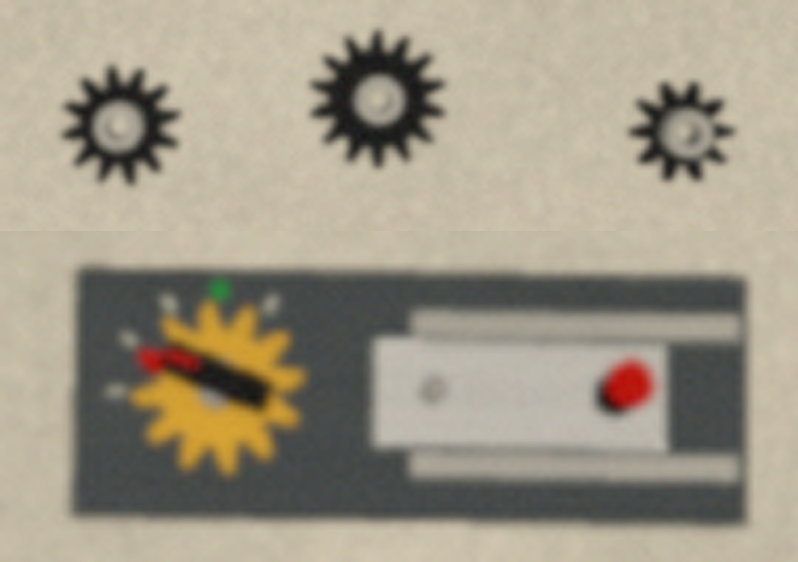

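Counting outer teeth and checking diameters: the left gear (244,264), 68 mm, has 12 teeth. The middle one (305,258), about 77 mm, has 14, and the right one (377,266), 59 mm, has 10. In the crop the master's red tooth points left and slightly up, the green mark is at the top, the post is at crop (432,390) and the handle's red top at (627,385). Next I'll refine these.

```bash
cat > m.py <<'E'
from h import *
T=load('top0.npz');Sd=load('side0.npz')
p,d,c=T;H,S,V=cv2.split(cv2.cvtColor(p,cv2.COLOR_RGB2HSV));g=p.max(2).astype(int)
def cen(m,uv0,r):
    yy,xx=np.mgrid[:420,:560];m=m&((xx-uv0[0])**2+(yy-uv0[1])**2<r*r);return np.array([xx[m].mean(),yy[m].mean()]),m.sum()
for n,uv,R,N in((12,(243.3,264.3),.034,12),(14,(304.7,258.3),.039,14),(10,(376.5,265.8),.029,10)):
    # hub top: bright within 6.5px
    hb,k=cen(g>95,uv,8.5);P=ray(c,hb,.034)[0]
    C=ray(c,uv,.012)[0]
    # disc centre refined + tooth phase: sample ring at radius .88R
    a=np.radians(np.arange(0,360,1.))
    best=[]
    for ctr in(P,C):
        ring=np.c_[ctr[0]+.86*R*np.cos(a),ctr[1]+.86*R*np.sin(a),np.full(360,.012)]
        q=proj(c,ring).astype(np.float32);v=cv2.remap(g.astype(np.float32),q[None,:,0],q[None,:,1],cv2.INTER_LINEAR)[0]
        F=((255-v)*np.exp(-1j*N*a)).mean();best.append((round(np.degrees(np.angle(F))/-N%(360/N),1),round(abs(F),1)))
    print(n,'hub',P.round(4),k,'disc',C.round(4),'toothphase(deg ccw from +x)',best)
hand,k=cen(((H<6)|(H>174))&(S>150),(346,199),10);print('handle',ray(c,hand,.072)[0].round(4),k)
# gold
m=(H>12)&(H<32)&(S>120);mc,k=cen(m,(277,199),22)
ys,xs=np.nonzero(m[175:225,250:300]);cc,r=cv2.minEnclosingCircle(np.c_[xs+250,ys+175].astype(np.float32));print('master',ray(c,cc,.038)[0].round(4),r)
gr,k=cen((H>40)&(H<85)&(S>90),(277,183),8);print('green',ray(c,gr,.0125)[0].round(4),k)
rd,k=cen(((H<6)|(H>174))&(S>150),(270,196),14);print('redparts',rd,k)
# base edges
b=((g<75)).astype(np.uint8);b=cv2.morphologyEx(b,cv2.MORPH_CLOSE,np.ones((25,25)))[165:240,235:385]
cn=max(cv2.findContours(b,0,1)[0],key=cv2.contourArea)+np.array([235,165]);cn=cn[:,0].astype(float)
W=ray(c,cn,.012)
for nm,s in(('far',(W[:,0]>.655)),('near',(W[:,0]<.566))):
    s&=(W[:,1]>-.12)&(W[:,1]<.13);f=np.polyfit(W[s,1],W[s,0],1);print(nm,f,'ang',np.degrees(np.arctan(f[0])))
for nm,s in(('left',W[:,1]>.138),('right',W[:,1]<-.128)):
    s&=(W[:,0]>.575)&(W[:,0]<.65);print(nm,W[s,1].mean(),s.sum(),np.polyfit(W[s,0],W[s,1],1))
# post/white slide
sl=(g>130)&(S<60);ys,xs=np.nonzero(sl[185:215,300:358])
cv2.imwrite('pics/tester.png',np.clip(cv2.resize(p[175:225,250:370],None,fx=6.6,fy=6.6,interpolation=cv2.INTER_CUBIC)*1.5,0,255)[:,:,::-1])
ps=g[190:208,304:322];print(ps)
E
python3 m.py
```

```text
12 hub [0.4521 0.1617 0.034 ] 71 disc [0.4522 0.1619 0.012 ] toothphase(deg ccw from +x) [(np.float64(11.0), np.float64(16.9)), (np.float64(11.0), np.float64(16.9))]
14 hub [0.4685 0.0143 0.034 ] 72 disc [0.4681 0.0135 0.012 ] toothphase(deg ccw from +x) [(np.float64(1.1), np.float64(16.9)), (np.float64(1.0), np.float64(16.2))]
10 hub [ 0.4514 -0.1605  0.034 ] 56 disc [ 0.4517 -0.1607  0.012 ] toothphase(deg ccw from +x) [(np.float64(19.2), np.float64(17.4)), (np.float64(19.2), np.float64(17.5))]
handle [ 0.6101 -0.0771  0.072 ] 46
master [0.6113 0.0833 0.038 ] 14.639166831970215
green [0.6545 0.0839 0.0125] 12
redparts [268.36363636 193.45454545] 33
far [0.00104416 0.66084717] ang 0.05982566802441861
near [-0.02126098  0.55051837] ang -1.217980985212198
left 0.14077499017336148 30 [0.01465058 0.13180673]
right -0.13303982791101066 30 [-0.00159944 -0.13205974]
[[ 97 104 103 103 103 106 109 105 100 100 100  99 100 100 100  99  98  97]
 [112 118 118 119 118 118 117 115 112 110 109 111 110 109 109 110 108 109]
 [115 120 121 120 119 120 119 118 118 117 116 116 117 116 117 116 117 116]
 [
[... 541 characters left out ...]
118 117 113 104  96  96 104 110 116 116 116 115 117 117]
 [113 119 119 118 118 118 118 113 107 107 112 116 118 118 117 116 118 117]
 [115 120 120 120 120 121 119 119 117 116 118 119 119 119 118 118 118 118]
 [115 121 120 122 120 120 120 119 119 119 120 120 119 118 119 118 118 119]
 [115 120 120 119 120 120 120 119 118 118 118 119 118 119 118 117 118 118]
 [116 120 119 121 119 120 119 120 119 119 120 119 118 119 118 118 119 118]
 [115 119 119 120 119 120 119 120 119 119 119 118 119 119 118 119 120 119]
 [109 114 113 112 112 114 112 112 113 113 114 113 114 113 114 113 113 114]][ WARN:0@0.203] global loadsave.cpp:1063 imwrite_ Unsupported depth image for selected encoder is fallbacked to CV_8U.
```

Call:
step_arm --steps '[[[1, 1, 0, 0, 0, 1], [1, 1, 0, 0, 0, 1], [1, 1, 0, 0, 0, 1], [1, 1, 0, 0, 0, 1], [1, 1, 0, 0, 0, 1]]]' --jaw 90

```text
clock: 0.6
tool_pos: [0.268, 0.5178, 0.2269]
orientation: [-180.0, 0.0, -46.2]
force: [-0.2, 0.0, 0.9]
opening: 0.0579
gripper_force: 0.0
```

```bash
cat > m2.py <<'E'
from h import *
p,d,c=load('top0.npz');H,S,V=cv2.split(cv2.cvtColor(p,cv2.COLOR_RGB2HSV));g=p.max(2).astype(float)
w=np.clip(117-g[193:204,308:319],0,None);w[w<4]=0;yy,xx=np.mgrid[193:204,308:319]
uv=(np.sum(w*xx)/w.sum(),np.sum(w*yy)/w.sum());print('post top',uv,ray(c,uv,.047)[0],'foot',ray(c,uv,.024)[0])
M=np.array([.6113,.0833,.038]);a=np.radians(np.arange(0,360,1.))
gold=((H>10)&(H<34)&(S>110)).astype(np.float32)
for r in(.029,.031,.033):
    q=proj(c,np.c_[M[0]+r*np.cos(a),M[1]+r*np.sin(a),np.full(360,.038)]).astype(np.float32)
    v=cv2.remap(gold,q[None,:,0],q[None,:,1],1)[0]
    s=(a<np.radians(40))|(a>np.radians(115))   # leave out bar/red tooth
    F=((v-v[s].mean())*np.exp(-12j*a))[s].mean();print(r,'phase',np.degrees(np.angle(F))/-12%30,abs(F))
red=((H<7)|(H>173))&(S>130)
ys,xs=np.nonzero(red[180:215,255:300]);R=ray(c,np.c_[xs+255,ys+180],.06)
print(np.c_[xs+255,ys+180].T.tolist())
# bar: dark/red region over gold; stripe far end vs axis
for z in(.038,.088):
    P=ray(c,(264.5,193.2),z)[0];print(z,P,np.degrees(np.arctan2(P[1]-M[1],P[0]-M[0])))
E
python3 m2.py
```

```text
post top (np.float64(312.73514851485146), np.float64(198.56435643564356)) [ 0.61021315 -0.00264752  0.047     ] foot [ 0.61243933 -0.00425026  0.024     ]
0.029 phase 7.55120967881797 0.19491084993125835
0.031 phase 8.01631291749507 0.27846837417402365
0.033 phase 7.6436763662057245 0.27886534951047637
[[263, 264, 265, 266, 267, 268, 269, 270, 263, 264, 265, 266, 267, 268, 269, 270, 271, 272, 273, 264, 265, 266, 267, 268, 269, 270, 271, 272, 273, 264, 265, 266, 270, 271, 272, 273], [192, 192, 192, 192, 192, 192, 192, 192, 193, 193, 193, 193, 193, 193, 193, 193, 193, 193, 193, 194, 194, 194, 194, 194, 194, 194, 194, 194, 194, 195, 195, 195, 195, 195, 195, 195]]
0.038 [0.62265696 0.11211522 0.038     ] 68.48908632804965
0.088 [0.6173176  0.11061568 0.088     ] 77.57628215488079
```

View pics/tester.png

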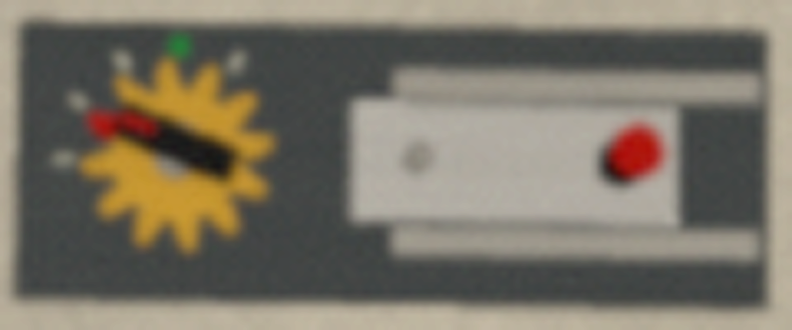

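The enlarged tester crop shows the red tooth at (100,124) left of the master's axis at (175,160), the green mark at (180,45), the post at (418,157) and the handle top at (635,152). So the master tooth is at about 68° counter-clockwise from the green mark. The post is at (0.610,-0.0026) and the handle at y=-0.077, which agrees with the 75 mm spacing.

Call:
step_arm --steps '[[[1, 0.5, 0, 0, 0, 1], [1, 0.5, 0, 0, 0, 1], [1, 0.5, 0, 0, 0, 1], [1, 0.5, 0, 0, 0, 1]]]'

```text
clock: 1.0
tool_pos: [0.301, 0.4107, 0.2267]
orientation: [180.0, 0.0, -75.0]
force: [0.7, 0.6, 0.5]
opening: 0.0568
gripper_force: 0.0
```

Call:
step_arm --steps '[[[1, -0.3, 0.2, 0, 0, 0.534], [1, -0.3, 0.2, 0, 0, 0.534], [1, -0.3, 0.2, 0, 0, 0.534]]]'

```text
clock: 1.3
tool_pos: [0.3566, 0.3203, 0.2052]
orientation: [179.9, -0.1, -90.2]
force: [-0.2, 1.7, 0.1]
opening: 0.0566
gripper_force: 0.0
```

Call:
step_arm --steps '[[[1, -0.6, 0.2, 0, 0, 0], [1, -0.6, 0.2, 0, 0, 0], [1, -0.6, 0.2, 0, 0, 0]]]'

```text
clock: 1.6
tool_pos: [0.4167, 0.2214, 0.1856]
orientation: [179.9, -0.1, -89.9]
force: [1.3, 0.9, 0.3]
opening: 0.0569
gripper_force: 0.0
```

Call:
step_arm --steps '[[[0.61, -0.36, 0.4, 0, 0, 0], [0.61, -0.36, 0.4, 0, 0, 0], [0.61, -0.36, 0.4, 0, 0, 0], [0.61, -0.36, 0.4, 0, 0, 0]]]'

```text
clock: 2.0
tool_pos: [0.4525, 0.1626, 0.1461]
orientation: [180.0, -0.1, -90.0]
force: [0.2, -0.5, -0.1]
opening: 0.0565
gripper_force: 0.0
```

Run:
```python
from plant import *
from h import *
o=get_obs();c=calibration("wrist");p,d=snapshot("wrist");print(o['tool_pos'],o['orientation'],o['clock'])
np.savez('w1.npz',p=p,d=d,**c);cv2.imwrite('pics/w1.png',p[:,:,::-1])
print(proj(c,[[.452,.162,.034],[.452,.162,.012]]))
```

```text
[0.45247289 0.16259217 0.14610114] [ 1.79953716e+02 -5.13668890e-02 -8.99648100e+01] 2.0
[[282.23294389 202.90479739]
 [282.19618323 197.19032406]]
```

View pics/w1.png

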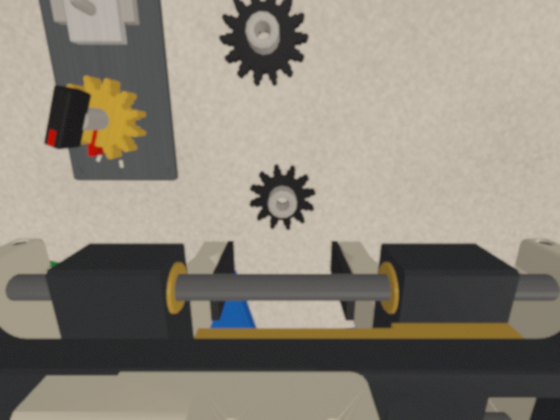

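The wrist view shows the 12-tooth gear's hub at (283,202), where the prediction was (282,203). Positions agree within about 1 mm, so I'll descend and grip.

Call:
step_arm --steps '[[[0.008, 0.004, 0.5, 0, 0, 0], [0.008, 0.004, 1, 0, 0, 0], [0.008, 0.004, 1, 0, 0, 0], [0.008, 0.004, 1, 0, 0, 0]]]'

```text
clock: 2.45
tool_pos: [0.4519, 0.1626, 0.0473]
orientation: [180.0, -0.1, -89.9]
force: [-0.1, 1.0, 0.5]
opening: 0.0568
gripper_force: 0.0
```

Call:
step_arm --steps '[[[0, 0, 0.15, 0, 0, 0], [0, 0, 0.3, 0, 0, 0], [0, 0, 0.3, 0, 0, 0], [0, 0, 0.3, 0, 0, 0]]]'

```text
clock: 2.85
tool_pos: [0.453, 0.163, 0.0188]
orientation: [-179.9, 0.1, -89.9]
force: [0.1, -0.4, 0.6]
opening: 0.0572
gripper_force: 0.0
```

Call:
step_arm --steps '[[[0, 0, 0, 0, 0, 0], [0, 0, 0, 0, 0, 0], [0, 0, 0, 0, 0, 0], [0, 0, 0, 0, 0, 0], [0, 0, 0, 0, 0, 0], [0, 0, 0, 0, 0, 0], [0, 0, 0, 0, 0, 0]]]' --jaw 255

```text
clock: 3.55
tool_pos: [0.4519, 0.1618, 0.0168]
orientation: [-180.0, 0.0, -90.0]
force: [-2.3, -0.3, 6.1]
opening: 0.0271
gripper_force: 30.0
```

Call:
step_arm --steps '[[[0, 0, -0.2, 0, 0, 0], [0, 0, -0.5, 0, 0, 0], [0, 0, -1, 0, 0, 0], [0, 0, -1, 0, 0, 0], [0, 0, -1, 0, 0, 0]]]'

```text
clock: 4.05
tool_pos: [0.4521, 0.1621, 0.1175]
orientation: [-179.9, 0.1, -90.0]
force: [-0.2, -1.0, -2.0]
opening: 0.0268
gripper_force: 30.0
```

Call:
step_arm --steps '[[[0.45, -0.45, 0, 0, 0, 0], [0.8, -0.9, 0, 0, 0, 0], [0.8, -1, 0, 0, 0, 0], [0.8, -1, 0, 0, 0, 0], [0.8, -1, 0, 0, 0, 0]]]'

```text
clock: 4.55
tool_pos: [0.5508, 0.0806, 0.1143]
orientation: [179.8, -0.1, -90.1]
force: [0.5, 0.0, -1.1]
opening: 0.0267
gripper_force: 30.0
```

Call:
step_arm --steps '[[[0.1, -0.45, 0, 0, 0, 0.14], [0.1, -0.58, 0, 0, 0, 0.14], [0.1, -0.58, 0, 0, 0, 0.14], [0.1, -0.58, 0, 0, 0, 0.14]]]'

```text
clock: 4.95
tool_pos: [0.6084, 0.072, 0.1155]
orientation: [179.9, -0.0, -94.0]
force: [-0.7, -0.3, -1.7]
opening: 0.0269
gripper_force: 30.0
```

Run:
```python
from plant import *
from h import *
o=get_obs();c=calibration("wrist");p,d=snapshot("wrist");print(o['tool_pos'],o['orientation'],o['clock'])
np.savez('w2.npz',p=p,d=d,**c)
q=proj(c,[[.6102,-.0025,.047],[.6102,-.0025,.024],[.6101,-.0771,.072],[.6113,.0833,.038]]);print(q)
im=p.copy()
for u in q[:3]: cv2.circle(im,tuple(int(round(k)) for k in u),2,(0,255,255),-1)
cv2.imwrite('pics/w2.png',im[:,:,::-1])
```

```text
[0.60838148 0.07195917 0.11551082] [ 1.79879627e+02 -3.19600722e-02 -9.39854786e+01] 4.95
[[272.14208649 123.15541103]
 [272.98785083 122.98436321]
 [261.04390274  -7.96430571]
 [279.09656276 227.32524086]]
```

View pics/w2.png

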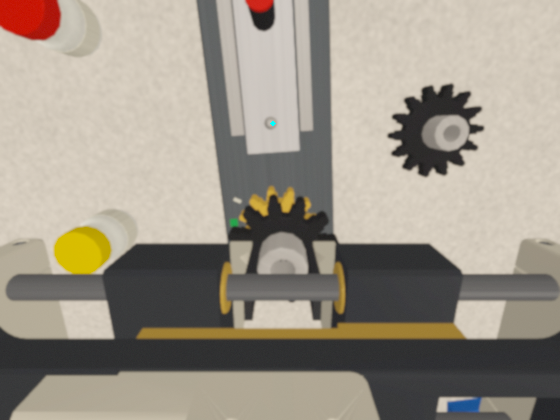

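The wrist view shows the gear held squarely. The post tip is at about (270,123), and my predicted point was (272,123). I'll refine that.

Run:
```python
from h import *
p,d,c=load('w2.npz');g=p.max(2).astype(float);bg=np.median(g[112:134,255:290]);s=g[112:134,258:288]
m=np.abs(s-bg)>8;yy,xx=np.mgrid[112:134,258:288];uv=(xx[m].mean(),yy[m].mean());print(bg,m.sum(),uv,[ray(c,uv,z)[0] for z in(.024,.047)])
print(np.ptp(xx[m]),np.ptp(yy[m]));print(s[4:18,4:22].astype(int))
```

```text
203.0 167 (np.float64(270.09580838323353), np.float64(122.67065868263474)) [array([ 0.61254127, -0.00291009,  0.024     ]), array([ 0.61168877, -0.00295043,  0.047     ])]
14 14
[[203 204 203 203 199 196 192 188 187 187 190 194 198 200 202 203 204 205]
 [202 202 202 198 190 184 179 175 174 175 177 183 189 195 199 203 204 205]
 [202 203 199 190 179 172 169 171 169 170 171 173 180 188 195 201 203 205]
 [202 200 193 179 169 167 170 174 175 175 174 174 176 181 190 199 204 205]
 [201 198 186 170 163 167 176 182 185 184 181 178 176 177 186 196 203 205]
 [201 195 180 164 159 171 182 189 191 191 187 183 179 176 182 193 201 205]
 [200 192 176 160 159 172 185 192 193 192 190 185 180 177 182 192 201 205]
 [199 191 174 156 157 171 186 190 192 192 189 184 179 178 181 192 200 204]
 [200 193 177 158 154 167 181 187 189 189 185 179 176 176 182 193 201 204]
 [201 197 184 163 152 159 172 180 183 181 177 174 172 176 185 196 201 205]
 [202 199 190 172 157 153 159 167 172 172 170 170 171 179 190 198 202 204]
 [202 201 196 186 169 157 153 157 162 164 166 170 176 186 195 200 203 205]
 [201 202 201 196 186 174 163 161 162 165 171 179 187 194 199 201 203 204]
 [201 203 202 201 198 191 184 178 178 179 183 191 195 199 201 202 203 203]]
```

Call:
step_arm --steps '[[[0.4, -0.04, 0, 0, 0, 0], [0.743, -0.078, 0, 0, 0, 0], [0.743, -0.078, 0.2, 0, 0, 0], [0.743, -0.078, 0.4, 0, 0, 0], [0.743, -0.078, 0.4, 0, 0, 0], [0.743, -0.078, 0.4, 0, 0, 0], [0.743, -0.078, 0.4, 0, 0, 0]]]'

```text
clock: 5.7
tool_pos: [0.6128, -0.0024, 0.0779]
orientation: [-179.9, 0.0, -93.9]
force: [-0.3, -0.3, -0.9]
opening: 0.027
gripper_force: 30.0
```

Call:
step_arm --steps '[[[0, 0, 0, 0, 0, 0]]]'

```text
clock: 5.8
tool_pos: [0.6129, -0.0024, 0.0778]
orientation: [-179.9, 0.0, -94.0]
force: [0.1, -0.2, -1.4]
opening: 0.027
gripper_force: 30.0
```

Call:
step_arm --steps '[[[0, 0, 0, 0, 0, 0]]]'

```text
clock: 5.9
tool_pos: [0.6127, -0.0026, 0.0774]
orientation: [-179.9, 0.0, -94.0]
force: [-0.4, -0.8, -0.9]
opening: 0.0269
gripper_force: 30.0
```

Call:
step_arm --steps '[[[0, 0, 0, 0, 0, 0]]]'

```text
clock: 6.0
tool_pos: [0.6125, -0.0028, 0.077]
orientation: [-180.0, 0.0, -94.0]
force: [0.1, -0.3, -1.8]
opening: 0.027
gripper_force: 30.0
```

Run:
```python
from plant import *
from h import *
o=get_obs();c=calibration("side");p,d=snapshot("side");print(o['tool_pos'],o['orientation'],o['force'])
np.savez('s2.npz',p=p,d=d,**c)
im=np.clip(p[190:300,230:370]*1.5,0,255).astype(np.uint8)
cv2.imwrite('pics/s2.png',cv2.resize(im,None,fx=5,fy=5,interpolation=cv2.INTER_CUBIC)[:,:,::-1])
```

```text
[ 0.61253784 -0.00277366  0.07704046] [-1.79960161e+02  1.54993604e-02 -9.39987316e+01] [ 0.08266181 -0.28190254 -1.75395779]
```

View pics/s2.png

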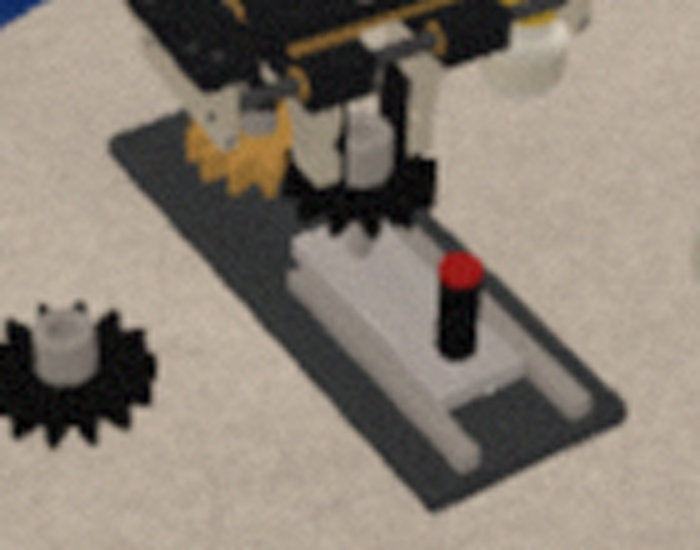

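The side view shows the gear held level just above the post's tip, at crop (362,240). Next is a check for wrist-camera bias, using the held hub.

Run:
```python
from h import *
p,d,c=load('w2.npz')
print('held hub expected',proj(c,[[.6084,.0720,.1155+.017],[.6084,.0720,.1155-.005]]))
g=p.max(2).astype(int);S=cv2.cvtColor(p,cv2.COLOR_RGB2HSV)[:,:,1]
for r in(240,250,258,264): print(r,g[r,250:320:2].tolist())
p,d,c=load('w1.npz');g=p.max(2).astype(float);s=g[190:220,265:300]
yy,xx=np.mgrid[190:220,265:300];m=(s>90)&((xx-282)**2+(yy-203)**2<16**2);print('hub12 w1',xx[m].mean(),yy[m].mean(),ray(c,(xx[m].mean(),yy[m].mean()),.030)[0])
# side: post tip & hub from s2
p,d,c=load('s2.npz');P=np.array([.6127,-.0028,.077])
print('side: hub top exp',(proj(c,P+[0,0,.017])-[230,190])*5,'bottom',(proj(c,P-[0,0,.017])-[230,190])*5)
for x in(.610,.611,.612,.613):print(x,'post foot',(proj(c,[[x,-.0027,.024],[x,-.0027,.047]])-[230,190])*5)
```

```text
held hub expected [[281.69221683 268.62743563]
 [281.64808526 251.10020797]]
240 [86, 64, 44, 44, 41, 43, 55, 99, 136, 149, 153, 154, 154, 156, 157, 158, 157, 156, 155, 154, 156, 155, 157, 156, 152, 130, 72, 42, 42, 44, 43, 56, 84, 88, 87]
250 [151, 66, 43, 43, 54, 109, 143, 147, 150, 160, 169, 176, 183, 189, 191, 191, 192, 191, 191, 190, 187, 185, 176, 164, 159, 160, 163, 153, 86, 43, 43, 54, 127, 171, 175]
258 [65, 43, 44, 48, 98, 151, 174, 183, 184, 186, 186, 185, 185, 185, 183, 179, 180, 182, 182, 185, 186, 186, 187, 188, 190, 190, 190, 175, 136, 51, 43, 43, 54, 125, 160]
264 [44, 42, 43, 64, 140, 177, 185, 188, 190, 191, 188, 175, 163, 159, 158, 157, 157, 155, 154, 151, 148, 156, 176, 184, 186, 189, 191, 194, 179, 98, 39, 43, 41, 65, 143]
hub12 w1 282.0126582278481 203.11111111111111 [0.45220595 0.16331738 0.03      ]
side: hub top exp [[360.65370974 127.13028673]] bottom [[358.94898798 186.15569249]]
0.61 post foot [[352.17188267 248.18094175]
 [353.20694115 210.0891669 ]]
0.611 post foot [[353.99553126 247.40260707]
 [355.05400073 209.31477818]]
0.612 post foot [[355.81784752 246.62484103]
 [356.89969328 208.54096259]]
0.613 post foot [[357.63883292 245.847643  ]
 [358.74402032 207.7677195 ]]
```

Call:
step_arm --steps '[[[0, 0.008, 0.05, 0, 0, 0], [0, 0.008, 0.09, 0, 0, 0], [0, 0.008, 0.13, 0, 0, 0], [0, 0.008, 0.16, 0, 0, 0], [0, 0.008, 0.18, 0, 0, 0], [0, 0.008, 0.2, 0, 0, 0], [0, 0.008, 0.2, 0, 0, 0]]]'

```text
clock: 6.75
tool_pos: [0.6115, -0.003, 0.0563]
orientation: [180.0, -0.0, -94.0]
force: [-0.2, -0.2, -1.7]
opening: 0.0269
gripper_force: 30.0
```

Call:
step_arm --steps '[[[0, 0, 0.04, 0, 0, 0], [0, 0, 0.07, 0, 0, 0], [0, 0, 0.1, 0, 0, 0], [0, 0, 0.12, 0, 0, 0], [0, 0, 0.135, 0, 0, 0], [0, 0, 0.145, 0, 0, 0], [0, 0, 0.145, 0, 0, 0]]]'

```text
clock: 7.45
tool_pos: [0.6115, -0.003, 0.0419]
orientation: [180.0, -0.0, -94.0]
force: [1.4, -1.7, -1.0]
opening: 0.0269
gripper_force: 30.0
```

Call:
step_arm --steps '[[[0, 0, 0, 0, 0, 0], [0, 0, 0, 0, 0, 0], [0, 0, 0, 0, 0, 0], [0, 0, -0.1, 0, 0, 0], [0, 0, -0.4, 0, 0, 0], [0, 0, -0.55, 0, 0, 0], [0, 0, -0.55, 0, 0, 0]]]' --jaw 110

```text
clock: 8.15
tool_pos: [0.6134, -0.0025, 0.1006]
orientation: [-179.7, 0.1, -94.0]
force: [0.2, 0.7, 0.5]
opening: 0.0496
gripper_force: 0.0
```

Call:
step_arm --steps '[[[0.4, -0.02, 0, 0, 0, -0.14], [0.75, -0.052, 0, 0, 0, -0.14], [0.75, -0.052, 0, 0, 0, -0.14], [0.75, -0.052, 0, 0, 0, -0.14]]]'

```text
clock: 8.55
tool_pos: [0.6111, -0.0788, 0.0969]
orientation: [180.0, 0.0, -90.1]
force: [0.5, 0.1, -0.6]
opening: 0.0499
gripper_force: 0.0
```

Run:
```python
from plant import *
from h import *
o=get_obs();c=calibration("side");p,d=snapshot("side");t,dt=snapshot("top");print(o['tool_pos'],o['orientation'],o['force'])
np.savez('t3.npz',p=t,d=dt,**calibration("top"))
im=np.clip(p[180:300,220:370]*1.5,0,255).astype(np.uint8)
cv2.imwrite('pics/s3.png',cv2.resize(im,None,fx=5,fy=5,interpolation=cv2.INTER_CUBIC)[:,:,::-1])
```

```text
[ 0.61113285 -0.07883958  0.09687401] [ 1.79972842e+02  3.78644059e-03 -9.01052105e+01] [ 0.53197249  0.08114727 -0.62446648]
```

View pics/s3.png

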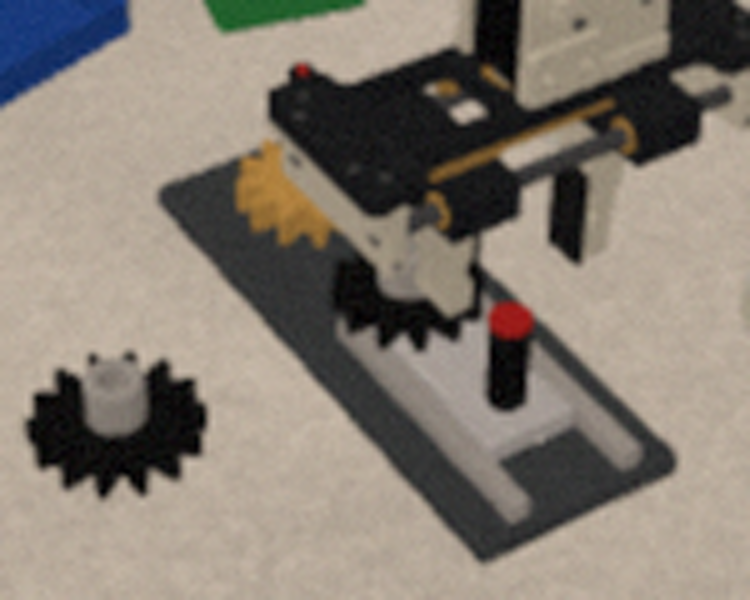

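The side view shows the gear seated flat on the slide's post at crop (405,290), with the handle free at (508,360) between the raised fingers. Next I grip the handle.

Call:
step_arm --steps '[[[0, 0, 0.3, 0, 0, 0], [0, 0, 0.57, 0, 0, 0], [0, 0, 0.57, 0, 0, 0], [0, 0, 0.57, 0, 0, 0]]]'

```text
clock: 9.05
tool_pos: [0.6115, -0.0775, 0.0402]
orientation: [179.9, -0.0, -89.9]
force: [0.1, 0.2, 1.0]
opening: 0.0501
gripper_force: 0.0
```

Call:
step_arm --steps '[[[0, 0, 0, 0, 0, 0], [0, 0, 0, 0, 0, 0], [0, 0, 0, 0, 0, 0], [0, 0, 0, 0, 0, 0], [0, 0, 0, 0, 0, 0]]]' --jaw 255

```text
clock: 9.55
tool_pos: [0.6121, -0.0781, 0.0406]
orientation: [-179.9, 0.0, -90.0]
force: [0.1, 0.2, 2.6]
opening: 0.0173
gripper_force: 30.0
```

Call:
step_arm --steps '[[[-0.03, 0, 0, 0, 0, 0], [-0.06, 0, 0, 0, 0, 0], [-0.09, 0, 0, 0, 0, 0], [-0.12, 0, 0, 0, 0, 0], [-0.15, 0, 0, 0, 0, 0], [-0.17, 0, 0, 0, 0, 0], [-0.19, 0, 0, 0, 0, 0], [-0.2, 0, 0, 0, 0, 0], [-0.2, 0, 0, 0, 0, 0]]]'

```text
clock: 10.45
tool_pos: [0.6122, -0.0576, 0.0406]
orientation: [-179.9, 0.0, -90.0]
force: [1.2, -1.3, 6.3]
opening: 0.0175
gripper_force: 30.0
```

Call:
step_arm --steps '[[[-0.02, 0, 0, 0, 0, 0], [-0.04, 0, 0, 0, 0, 0], [-0.05, 0, 0, 0, 0, 0], [-0.06, 0, 0, 0, 0, 0], [-0.06, 0, 0, 0, 0, 0]]]'

```text
clock: 10.95
tool_pos: [0.6122, -0.052, 0.0406]
orientation: [-179.9, -0.0, -90.0]
force: [1.7, -2.1, 5.3]
opening: 0.0175
gripper_force: 30.0
```

Call:
step_arm --steps '[[[-0.01, 0, 0, 0, 0, 0], [-0.02, 0, 0, 0, 0, 0], [-0.03, 0, 0, 0, 0, 0], [-0.03, 0, 0, 0, 0, 0]]]'

```text
clock: 11.35
tool_pos: [0.6121, -0.0518, 0.0406]
orientation: [-180.0, -0.2, -90.0]
force: [5.0, -19.2, 2.6]
opening: 0.0176
gripper_force: 30.0
```

Call:
step_arm --steps '[[[0.03, 0, 0, 0, 0, 0], [0.03, 0, 0, 0, 0, 0], [0.03, 0, 0, 0, 0, 0], [0.03, 0, -0.3, 0, 0, 0], [0.03, 0, -0.7, 0, 0, 0], [0.2, 0, -0.9, 0, 0, 0], [0.4, 0, -0.9, 0, 0, 0], [0.4, 0, -0.9, 0, 0, 0]]]' --jaw 110

```text
clock: 12.15
tool_pos: [0.6113, -0.0898, 0.1305]
orientation: [-180.0, 0.0, -90.1]
force: [0.2, -0.7, -0.1]
opening: 0.05
gripper_force: 0.0
```

Run:
```python
from plant import *
from h import *
c=calibration("top");p,d=snapshot("top");print(get_obs()['tool_pos'])
np.savez('t4.npz',p=p,d=d,**c)
H,S,V=cv2.split(cv2.cvtColor(p,cv2.COLOR_RGB2HSV))
red=((H<7)|(H>173))&(S>130)
for m in blobs(red[180:215,255:300],4):
    ys,xs=np.nonzero(m);print('red',xs.mean()+255,ys.mean()+180,m.sum())
M=np.array([.6113,.0833,.038]);a=np.radians(np.arange(0,360,1.))
gold=((H>10)&(H<34)&(S>110)).astype(np.float32)
for r in(.029,.031,.033):
    q=proj(c,np.c_[M[0]+r*np.cos(a),M[1]+r*np.sin(a),np.full(360,.038)]).astype(np.float32)
    v=cv2.remap(gold,q[None,:,0],q[None,:,1],1)[0]
    s=((a<np.radians(40))|(a>np.radians(115)))&((a<np.radians(240))|(a>np.radians(300)))
    F=((v-v[s].mean())*np.exp(-12j*a))[s].mean();print(r,'phase',np.degrees(np.angle(F))/-12%30,abs(F))
im=np.clip(p[165:235,235:375]*1.6,0,255).astype(np.uint8)
cv2.imwrite('pics/t4.png',cv2.resize(im,None,fx=5.5,fy=5.5,interpolation=cv2.INTER_CUBIC)[:,:,::-1])
```

```text
[ 0.61092978 -0.08921586  0.12984954]
0.029 phase 0.0 0.0
0.031 phase 0.0 0.0
0.033 phase 0.0 0.0
```

View pics/t4.png

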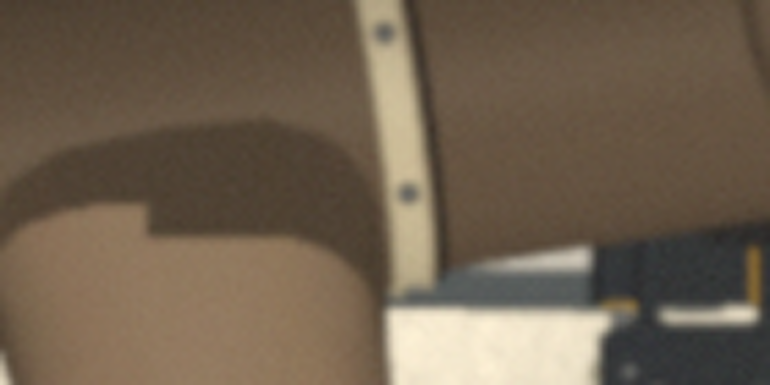

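The arm hides the tester from above, so I'll look with the wrist camera from the far side of the master instead.

Call:
step_arm --steps '[[[-0.4, 0, -0.1, 0, 0, 0], [-0.8, 0, -0.1, 0, 0, 0], [-1, 0, -0.1, 0, 0, 0]]]'

```text
clock: 12.5
tool_pos: [0.611, 0.014, 0.1395]
orientation: [180.0, 0.0, -89.9]
force: [0.3, -0.6, 0.8]
opening: 0.0497
gripper_force: 0.0
```

Call:
step_arm --steps '[[[-0.5, 0, -0.1, 0, 0, 0], [-1, 0, -0.1, 0, 0, 0], [-1, 0, -0.1, 0, 0, 0]]]'

```text
clock: 12.8
tool_pos: [0.6111, 0.1167, 0.1495]
orientation: [180.0, 0.0, -89.7]
force: [-0.0, -0.4, -0.1]
opening: 0.0499
gripper_force: 0.0
```

Call:
step_arm --steps '[[[-0.3, 0, 0, 0, 0, 0], [-0.6, 0, 0, 0, 0, 0], [-0.6, 0, 0, 0, 0, 0], [-0.6, 0, 0, 0, 0, 0]]]'

```text
clock: 13.2
tool_pos: [0.6106, 0.1719, 0.149]
orientation: [179.9, -0.0, -89.9]
force: [-0.4, -0.5, -0.2]
opening: 0.05
gripper_force: 0.0
```

```bash
cat > bar.py <<'E'
from plant import *
from h import *
import sys
o=get_obs();c=calibration("wrist");p,d=snapshot("wrist");print(o['tool_pos'],o['orientation'],o['clock'])
np.savez(sys.argv[1]+'.npz',p=p,d=d,**c)
H,S,V=cv2.split(cv2.cvtColor(p,cv2.COLOR_RGB2HSV));g=p.max(2)
q=proj(c,[.6113,.0833,.088])[0];print('axis top px',q,'gear12 hub px',proj(c,[.611,.0215,.058]))
yy,xx=np.mgrid[:420,:560];near=(xx-q[0])**2+(yy-q[1])**2<120**2
red=((H<7)|(H>173))&(S>130)&near
for m in blobs(red,15):
    ys,xs=np.nonzero(m);u=(xs.mean(),ys.mean())
    for z in(.088,.038):
        P=ray(c,u,z)[0];print('red',np.round(u,1),m.sum(),z,P.round(4),'ang',np.degrees(np.arctan2(P[1]-.0833,P[0]-.6113)).round(1),'r',np.hypot(P[1]-.0833,P[0]-.6113).round(4))
gold=((H>10)&(H<34)&(S>110))&near
print('gold',gold.sum())
im=np.clip(p*1.1,0,255).astype(np.uint8);cv2.imwrite('pics/'+sys.argv[1]+'.png',im[:,:,::-1])
E
python3 bar.py w5
```

```text
[0.61057476 0.17188432 0.1490257 ] [ 1.79899213e+02 -4.05798372e-02 -8.98976797e+01] 13.2
axis top px [280.84112808 101.90249606] gear12 hub px [[281.3798097   16.30264321]]
red [270.1 129.5] 260 0.088 [0.619  0.1021 0.088 ] ang 67.7 r 0.0204
red [270.1 129.5] 260 0.038 [0.6209 0.1034 0.038 ] ang 64.5 r 0.0223
gold 2913
```

View pics/w5.png

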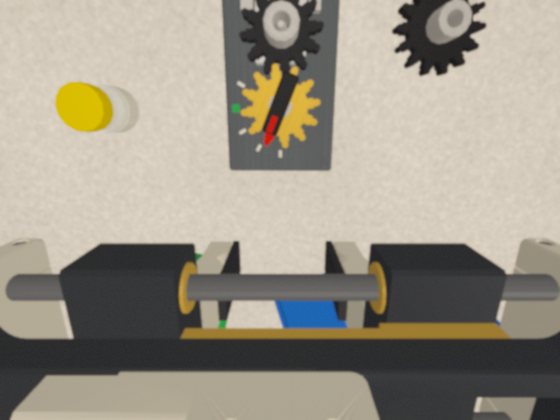

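The wrist view shows the gear in mesh: its hub is at (282,22) and the master at (281,105). The bar runs from (293,70) to (268,143) with the red end at 68°, and the green mark is at (236,108). I'll grip the bar at yaw -112.

Call:
step_arm --steps '[[[0.4, -0.003, 0, 0, 0, 0.3], [0.873, -0.007, 0, 0, 0, 0.6], [0.873, -0.007, 0, 0, 0, 0.768], [0.873, -0.007, 0, 0, 0, 0.768]]]'

```text
clock: 13.65
tool_pos: [0.6118, 0.0815, 0.1499]
orientation: [180.0, -0.0, -112.2]
force: [1.2, 0.5, -0.4]
opening: 0.0495
gripper_force: 0.0
```

Call:
step_arm --steps '[[[0, 0, 0.3, 0, 0, 0], [0, 0, 0.6, 0, 0, 0], [0, 0, 0.8, 0, 0, 0], [0, 0, 0.8, 0, 0, 0], [0, 0, 0.8, 0, 0, 0]]]'

```text
clock: 14.15
tool_pos: [0.6124, 0.0838, 0.0703]
orientation: [180.0, -0.0, -111.9]
force: [0.6, 0.9, 0.3]
opening: 0.0501
gripper_force: 0.0
```

Call:
step_arm --steps '[[[0, 0, 0, 0, 0, 0], [0, 0, 0, 0, 0, 0], [0, 0, 0, 0, 0, 0], [0, 0, 0, 0, 0, 0], [0, 0, 0, 0, 0, 0], [0, 0, 0, 0, 0, 0]]]' --jaw 255

```text
clock: 14.75
tool_pos: [0.6124, 0.0836, 0.0703]
orientation: [-180.0, 0.0, -112.0]
force: [-0.2, -0.1, 0.8]
opening: 0.0116
gripper_force: 30.0
```

Call:
step_arm --steps '[[[0, 0, 0, 0, 0, 0.17], [0, 0, 0, 0, 0, 0.34], [0, 0, 0, 0, 0, 0.5], [0, 0, 0, 0, 0, 0.67], [0, 0, 0, 0, 0, 0.84], [0, 0, 0, 0, 0, 1]]]'

```text
clock: 15.35
tool_pos: [0.6123, 0.0836, 0.0703]
orientation: [-180.0, 0.0, -140.8]
force: [0.1, 0.3, 2.2]
opening: 0.0117
gripper_force: 30.0
```

Call:
step_arm --steps '[[[0, 0, 0, 0, 0, 0.17], [0, 0, 0, 0, 0, 0.34], [0, 0, 0, 0, 0, 0.5], [0, 0, 0, 0, 0, 0.67], [0, 0, 0, 0, 0, 0.84], [0, 0, 0, 0, 0, 1]]]'

```text
clock: 15.95
tool_pos: [0.6123, 0.0838, 0.0703]
orientation: [180.0, 0.0, -169.5]
force: [-0.6, 0.6, 1.7]
opening: 0.0117
gripper_force: 30.0
```

Call:
step_arm --steps '[[[0, 0, 0, 0, 0, 0.17], [0, 0, 0, 0, 0, 0.3], [0, 0, 0, 0, 0, 0.37], [0, 0, 0, 0, 0, 0.37], [0, 0, 0, 0, 0, 0.37]]]'

```text
clock: 16.45
tool_pos: [0.6123, 0.0839, 0.0703]
orientation: [180.0, 0.0, -179.8]
force: [-2.2, 1.8, 3.7]
opening: 0.0116
gripper_force: 30.0
```

Call:
step_arm --steps '[[[0, 0, 0, 0, 0, 0], [0, 0, 0, 0, 0, 0], [0, 0, 0, 0, 0, 0], [0, 0, -0.2, 0, 0, 0], [0, 0, -0.6, 0, 0, 0], [0, 0, -1, 0, 0, 0], [0, 0, -1, 0, 0, 0], [0, 0, -1, 0, 0, 0]]]' --jaw 110

```text
clock: 17.25
tool_pos: [0.6126, 0.0838, 0.1711]
orientation: [179.9, 0.1, -179.9]
force: [0.8, -0.3, -0.8]
opening: 0.0499
gripper_force: 0.0
```

```bash
python3 bar.py w6
python3 - <<'E'
from h import *
p,d,c=load('w6.npz');H,S,V=cv2.split(cv2.cvtColor(p,cv2.COLOR_RGB2HSV))
for m in blobs((H>40)&(H<85)&(S>90),10):
    ys,xs=np.nonzero(m);P=ray(c,(xs.mean(),ys.mean()),.0125)[0];print('green',xs.mean(),ys.mean(),m.sum(),P)
s=cv2.cvtColor(p,6)[0:0]
print('gear12 hub exp',proj(c,[[.6115,.022,.058]]))
E
```

```text
[0.61261657 0.08375091 0.17114123] [ 1.79933867e+02  1.21117922e-01 -1.79899927e+02] 17.25
axis top px [280.58637275 211.87988775] gear12 hub px [[216.28808558 202.1432498 ]]
red [282.  227.6] 93 0.088 [0.6257 0.0846 0.088 ] ang 5.0 r 0.0145
red [282.  227.6] 93 0.038 [0.6444 0.0846 0.038 ] ang 2.3 r 0.0331
gold 3009
green 472.4236983842011 248.95780969479353 1114 [0.6803863  0.30896197 0.0125    ]
gear12 hub exp [[216.84144338 202.6460079 ]]
```

The bar and red tooth now read within about 2–3° of the mark. Next is the fourteen-tooth gear.

Call:
step_arm --steps '[[[0.4, -0.2, 0, 0, 0, 0], [0.8, -0.4, 0, 0, 0, 0], [1, -0.5, 0, 0, 0, 0], [1, -0.5, 0, 0, 0, 0]]]'

```text
clock: 17.7
tool_pos: [0.5089, 0.0319, 0.169]
orientation: [-180.0, -0.2, -179.9]
force: [1.1, -0.0, -0.1]
opening: 0.0495
gripper_force: 0.0
```

Call:
step_arm --steps '[[[0.43, -0.2, 0.1, 0, 0, 0], [0.43, -0.2, 0.4, 0, 0, 0], [0.43, -0.2, 0.4, 0, 0, 0], [0.43, -0.2, 0.4, 0, 0, 0]]]'

```text
clock: 18.1
tool_pos: [0.4698, 0.0134, 0.1298]
orientation: [-179.9, -0.1, -179.9]
force: [1.0, 0.2, 0.4]
opening: 0.0501
gripper_force: 0.0
```

```bash
cat > hub.py <<'E'
from plant import *
from h import *
import sys
G=np.array(eval(sys.argv[1]))
o=get_obs();c=calibration("wrist");p,d=snapshot("wrist");print(o['tool_pos'],o['orientation'],o['clock'])
q=proj(c,[*G,.034])[0];yy,xx=np.mgrid[:420,:560];g=p.max(2)
m=(g>90)&((xx-q[0])**2+(yy-q[1])**2<19**2);u=(xx[m].mean(),yy[m].mean());print(q,u,m.sum(),ray(c,u,.032)[0])
E
python3 hub.py '(.4683,.0139)'
```

```text
[0.46976348 0.01335432 0.12983713] [-1.79923235e+02 -8.95770801e-02 -1.79868074e+02] 18.1
[282.00057339 207.90031215] (np.float64(283.10035005834305), np.float64(205.9708284714119)) 857 [0.46705796 0.0148938  0.032     ]
```

Call:
step_arm --steps '[[[0.01, 0, 0.4, 0, 0, 0], [0.01, 0, 0.8, 0, 0, 0], [0.01, 0, 1, 0, 0, 0], [0.01, 0, 1, 0, 0, 0]]]'

```text
clock: 18.55
tool_pos: [0.4677, 0.0131, 0.0281]
orientation: [-179.9, -0.2, -179.9]
force: [0.7, 0.8, 1.0]
opening: 0.0498
gripper_force: 0.0
```

Call:
step_arm --steps '[[[0, 0, 0.11, 0, 0, 0], [0, 0, 0.11, 0, 0, 0], [0, 0, 0.11, 0, 0, 0]]]'

```text
clock: 18.85
tool_pos: [0.4691, 0.0137, 0.0199]
orientation: [180.0, 0.1, -179.9]
force: [-0.3, 0.5, 1.1]
opening: 0.0502
gripper_force: 0.0
```

Call:
step_arm --steps '[[[0, 0, 0, 0, 0, 0], [0, 0, 0, 0, 0, 0], [0, 0, 0, 0, 0, 0], [0, 0, 0, 0, 0, 0], [0, 0, 0, 0, 0, 0], [0, 0, 0, 0, 0, 0]]]' --jaw 255

```text
clock: 19.45
tool_pos: [0.4686, 0.0134, 0.0195]
orientation: [180.0, 0.0, -179.9]
force: [-2.1, 0.6, 6.3]
opening: 0.0274
gripper_force: 30.0
```

Call:
step_arm --steps '[[[0, 0, -0.2, 0, 0, 0], [0, 0, -0.5, 0, 0, 0], [0, 0, -0.8, 0, 0, 0], [0, 0, -0.8, 0, 0, 0], [0, 0, -0.8, 0, 0, 0]]]'

```text
clock: 19.95
tool_pos: [0.4684, 0.0135, 0.0994]
orientation: [179.9, 0.1, -179.9]
force: [-0.0, -1.1, -1.0]
opening: 0.0272
gripper_force: 30.0
```

Call:
step_arm --steps '[[[-0.1, -0.4, 0, 0, 0, 0], [-0.2, -0.8, 0, 0, 0, 0], [-0.2, -1, 0, 0, 0, 0]]]'

```text
clock: 20.25
tool_pos: [0.4883, -0.0885, 0.0975]
orientation: [-180.0, -0.1, -179.9]
force: [-0.3, 0.1, -0.8]
opening: 0.027
gripper_force: 30.0
```

Call:
step_arm --steps '[[[-0.1, -0.5, 0, 0, 0, 0], [-0.15, -1, 0, 0, 0, 0]]]'

```text
clock: 20.45
tool_pos: [0.5032, -0.1865, 0.0976]
orientation: [180.0, -0.1, -179.8]
force: [2.0, 0.4, -0.3]
opening: 0.0274
gripper_force: 30.0
```

Call:
step_arm --steps '[[[-0.1, -0.5, 0, 0, 0, 0], [-0.11, -1, 0, 0, 0, 0]]]'

```text
clock: 20.65
tool_pos: [0.5145, -0.2862, 0.0972]
orientation: [180.0, -0.1, -179.9]
force: [0.3, 0.0, -1.2]
opening: 0.0271
gripper_force: 30.0
```

Call:
step_arm --steps '[[[0, -0.4, 0, 0, 0, 0], [0, -0.59, 0, 0, 0, 0], [0, -0.59, 0.3, 0, 0, 0], [0, -0.59, 0.6, 0, 0, 0], [0, -0.59, 0.7, 0, 0, 0], [0, -0.59, 0.745, 0, 0, 0], [0, -0.59, 0.745, 0, 0, 0]]]'

```text
clock: 21.35
tool_pos: [0.5139, -0.343, 0.0241]
orientation: [180.0, -0.1, -179.9]
force: [0.5, -0.1, -1.1]
opening: 0.0272
gripper_force: 30.0
```

Call:
step_arm --steps '[[[0, 0, 0, 0, 0, 0], [0, 0, 0, 0, 0, 0], [0, 0, 0, 0, 0, 0], [0, 0, -0.2, 0, 0, 0], [0, 0, -0.7, 0, 0, 0], [0, 0, -1, 0, 0, 0], [0, 0, -1, 0, 0, 0]]]' --jaw 110

```text
clock: 22.05
tool_pos: [0.5178, -0.3446, 0.1303]
orientation: [-179.8, 0.5, -179.8]
force: [0.5, -0.5, 0.5]
opening: 0.0497
gripper_force: 0.0
```

Call:
step_arm --steps '[[[0.2, 0.5, 0, 0, 0, 0], [0.4, 1, 0, 0, 0, 0], [0.4, 1, 0, 0, 0, 0]]]'

```text
clock: 22.35
tool_pos: [0.4721, -0.2403, 0.1244]
orientation: [179.9, -0.1, -179.8]
force: [1.2, -0.4, 1.3]
opening: 0.0498
gripper_force: 0.0
```

Call:
step_arm --steps '[[[0.23, 0.5, 0, 0, 0, 0], [0.23, 0.83, 0, 0, 0, 0], [0.23, 0.83, 0, 0, 0, 0], [0.23, 0.83, 0, 0, 0, 0]]]'

```text
clock: 22.75
tool_pos: [0.4519, -0.1598, 0.1249]
orientation: [-180.0, 0.1, -179.8]
force: [0.9, -0.7, 0.5]
opening: 0.05
gripper_force: 0.0
```

```bash
python3 hub.py '(.4515,-.1606)'
```

```text
[ 0.45190958 -0.15977698  0.1249211 ] [-1.79997125e+02  5.54393909e-02 -1.79756239e+02] 22.75
[280.35677282 210.36796575] (np.float64(279.8646153846154), np.float64(209.7374358974359)) 975 [ 0.45152459 -0.16105159  0.032     ]
```

Call:
step_arm --steps '[[[0, -0.01, 0.4, 0, 0, 0], [0, -0.01, 0.8, 0, 0, 0], [0, -0.01, 0.9, 0, 0, 0], [0, -0.01, 0.9, 0, 0, 0]]]'

```text
clock: 23.2
tool_pos: [0.4504, -0.1624, 0.0332]
orientation: [-180.0, -0.2, -180.0]
force: [1.0, -0.2, 0.7]
opening: 0.0501
gripper_force: 0.0
```

Call:
step_arm --steps '[[[0, 0, 0.15, 0, 0, 0], [0, 0, 0.15, 0, 0, 0], [0, 0, 0.15, 0, 0, 0]]]'

```text
clock: 23.5
tool_pos: [0.4524, -0.1618, 0.0209]
orientation: [-180.0, 0.1, -179.9]
force: [0.6, -0.6, 0.4]
opening: 0.05
gripper_force: 0.0
```

Call:
step_arm --steps '[[[0, 0, 0, 0, 0, 0], [0, 0, 0, 0, 0, 0], [0, 0, 0, 0, 0, 0], [0, 0, 0, 0, 0, 0], [0, 0, 0, 0, 0, 0], [0, 0, 0, 0, 0, 0]]]' --jaw 255

```text
clock: 24.1
tool_pos: [0.4518, -0.1614, 0.0201]
orientation: [-180.0, 0.0, -179.9]
force: [-1.1, 0.9, 5.7]
opening: 0.0269
gripper_force: 30.0
```

Call:
step_arm --steps '[[[0, 0, -0.2, 0, 0, 0], [0, 0, -0.5, 0, 0, 0], [0, 0, -0.9, 0, 0, 0], [0, 0, -0.9, 0, 0, 0], [0, 0, -0.9, 0, 0, 0]]]'

```text
clock: 24.6
tool_pos: [0.4519, -0.1613, 0.1104]
orientation: [180.0, 0.1, -179.9]
force: [-0.7, 0.9, -1.1]
opening: 0.0272
gripper_force: 30.0
```

Call:
step_arm --steps '[[[0, 0.4, 0, 0, 0, 0], [0, 0.9, 0, 0, 0, 0], [0, 1, 0, 0, 0, 0]]]'

```text
clock: 24.9
tool_pos: [0.4505, -0.0587, 0.1085]
orientation: [180.0, -0.1, -179.8]
force: [0.4, -0.5, 0.2]
opening: 0.0273
gripper_force: 30.0
```

Call:
step_arm --steps '[[[0, 0.5, 0, 0, 0, 0], [0, 1, 0, 0, 0, 0]]]'

```text
clock: 25.1
tool_pos: [0.4501, 0.039, 0.1085]
orientation: [-179.9, -0.1, 180.0]
force: [1.6, -0.5, -0.3]
opening: 0.0268
gripper_force: 30.0
```

Call:
step_arm --steps '[[[0, 0.5, 0, 0, 0, 0], [0, 1, 0, 0, 0, 0]]]'

```text
clock: 25.3
tool_pos: [0.4499, 0.1398, 0.1086]
orientation: [-179.9, -0.1, -179.9]
force: [1.2, -0.9, -1.0]
opening: 0.0271
gripper_force: 30.0
```

Call:
step_arm --steps '[[[0, 0.5, 0, 0, 0, 0], [-0.3, 1, 0, 0, 0, 0], [-0.3, 1, 0, 0, 0, 0]]]'

```text
clock: 25.6
tool_pos: [0.4825, 0.2428, 0.1083]
orientation: [-180.0, 0.0, -179.7]
force: [-0.5, -1.2, -1.3]
opening: 0.0272
gripper_force: 30.0
```

Call:
step_arm --steps '[[[-0.35, 0.5, 0, 0, 0, 0], [-0.65, 0.83, 0, 0, 0, 0], [-0.65, 0.83, 0, 0, 0, 0], [-0.65, 0.83, 0.4, 0, 0, 0], [-0.65, 0.83, 0.7, 0, 0, 0], [-0.65, 0.83, 0.8, 0, 0, 0], [-0.65, 0.83, 0.8, 0, 0, 0]]]'

```text
clock: 26.3
tool_pos: [0.5447, 0.3202, 0.0274]
orientation: [-179.8, -0.2, -179.9]
force: [-0.6, 0.4, -0.6]
opening: 0.0272
gripper_force: 30.0
```

Call:
step_arm --steps '[[[0, 0, 0.02, 0, 0, 0], [0, 0, 0.025, 0, 0, 0], [0, 0, 0.025, 0, 0, 0]]]'

```text
clock: 26.6
tool_pos: [0.5462, 0.3222, 0.0284]
orientation: [179.9, 0.1, -179.9]
force: [-0.4, 0.2, -0.4]
opening: 0.0273
gripper_force: 30.0
```

Call:
step_arm --steps '[[[0, 0, 0, 0, 0, 0], [0, 0, 0, 0, 0, 0], [0, 0, 0, 0, 0, 0], [0, 0, -0.2, 0, 0, 0], [0, 0, -0.7, 0, 0, 0], [0, 0, -1, 0, 0, 0], [0, 0, -1, 0, 0, 0]]]' --jaw 110

```text
clock: 27.3
tool_pos: [0.548, 0.3237, 0.1328]
orientation: [179.7, 0.4, -179.8]
force: [0.3, 0.4, -1.3]
opening: 0.05
gripper_force: 0.0
```

Call:
step_arm --steps '[[[0.4, 0.4, -0.5, 0, 0, 0], [0.8, 0.8, -0.8, 0, 0, 0], [1, 1, -1, 0, 0, 0], [1, 1, -1, 0, 0, 0]]]'

```text
clock: 27.7
tool_pos: [0.444, 0.424, 0.2298]
orientation: [179.8, 0.1, -179.8]
force: [0.5, 0.8, 0.0]
opening: 0.0498
gripper_force: 0.0
```

Call:
step_arm --steps '[[[0.4, 0.4, 0, 0, 0, 0], [0.8, 0.8, 0, 0, 0, 0], [1, 1, 0, 0, 0, 0], [1, 1, 0, 0, 0, 0]]]'

```text
clock: 28.1
tool_pos: [0.3419, 0.5243, 0.2264]
orientation: [180.0, -0.0, -179.7]
force: [-0.5, -0.1, 0.4]
opening: 0.0499
gripper_force: 0.0
```

Run:
```python
from plant import *
from h import *
c=calibration("top");p,d=snapshot("top");print(get_obs()['tool_pos'],get_obs()['clock'])
np.savez('t7.npz',p=p,d=d,**c)
p0=load('top0.npz')[0]
H,S,V=cv2.split(cv2.cvtColor(p,cv2.COLOR_RGB2HSV));g=p.max(2)
yy,xx=np.mgrid[:420,:560]
for nm,P,rr in(('g10',(.547,.322,.016),18),('g14',(.5142,-.3453,.016),20)):
    q=proj(c,P)[0];m=(S<90)&((xx-q[0])**2+(yy-q[1])**2<rr**2)
    cc,r=cv2.minEnclosingCircle(np.c_[xx[m],yy[m]].astype(np.float32));print(nm,q,cc,r,ray(c,cc,.016)[0],'diam',2*r/486*1.18)
    hb=m&(g>85);print(' hub',ray(c,(xx[hb].mean(),yy[hb].mean()),.038)[0],hb.sum())
red=((H<7)|(H>173))&(S>130)
for m in blobs(red,8):
    ys,xs=np.nonzero(m);print('red',xs.mean().round(1),ys.mean().round(1),m.sum(),ray(c,(xs.mean(),ys.mean()),.072)[0].round(4))
for n,mk,z in(('green',(H>40)&(H<85)&(S>90),.035),('yel',(H>20)&(H<32)&(S>150),.062)):
    for m in blobs(mk,8):
        ys,xs=np.nonzero(m);print(n,xs.mean().round(1),ys.mean().round(1),m.sum(),ray(c,(xs.mean(),ys.mean()),z)[0].round(4))
print(red[178:202,268:288].astype(int).sum(1),red[178:202,268:288].sum(0))
s=g[185:212,284:318];mm=(s>95);print('near 12 hub')
hb,=[proj(c,[.611,.0225,.058])[0]];m=(g>85)&(S<60)&((xx-hb[0])**2+(yy-hb[1])**2<7**2);print(hb,xx[m].mean(),yy[m].mean(),ray(c,(xx[m].mean(),yy[m].mean()),.058)[0])
```

```text
[0.34320354 0.52284102 0.22645661] 28.15
g10 [177.54286108 224.31014473] (178.0, 225.5) 9.962529182434082 [0.54413365 0.32082381 0.016     ] diam 0.04837771372540007
 hub [0.54544873 0.32037843 0.038     ] 68
g14 [452.5974792 240.7318502] (450.5, 241.0) 14.009025573730469 [ 0.5134975  -0.34017722  0.016     ] diam 0.06802736698354712
 hub [ 0.51449138 -0.34152587  0.038     ] 61
red 349.2 133.9 194 [ 0.761  -0.0855  0.072 ]
red 276.3 187.8 24 [0.6319 0.0839 0.072 ]
red 334.5 197.7 50 [ 0.6104 -0.0514  0.072 ]
red 454.0 241.1 2003 [ 0.5127 -0.3286  0.072 ]
green 192.6 157.1 1460 [0.7083 0.286  0.035 ]
green 276.5 181.2 10 [0.6522 0.0838 0.035 ]
yel 276.6 130.4 191 [0.7695 0.0848 0.062 ]
yel 282.5 198.6 44 [0.6078 0.069  0.062 ]
yel 269.7 199.2 42 [0.606 0.099 0.062]
[0 0 0 0 0 0 1 3 4 4 3 3 2 2 2 0 0 0 0 0 0 0 0 0] [0 0 0 0 0 0 0 5 9 8 2 0 0 0 0 0 0 0 0 0]
near 12 hub
[302.36531114 197.66298222] 302.83516483516485 198.1978021978022 [0.60975109 0.02138677 0.058     ]
```

```bash
python3 -c "
from plant import *
print(close_job())"
```

```text
the job is handed in; nothing more can be done
None
```

The job is handed in, with no verdict returned. By the last top view, the 12-tooth gear is on the post and in mesh at the stop, the red tooth is at the green mark, the 10-tooth gear is in the blue tray and the 14-tooth in the red tray, and the cups and slide box are unmoved.

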